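# Hook the return spring of a hold-down jig onto its anchor post

### The arm

A 7-joint arm with a two-finger parallel gripper is mounted at the origin on a cart in front of the work surface, level with it; the furniture and walls round the work are solid. World frame = base frame: x ahead of the robot, y to its left, z up, the work surface at z = 0. Lengths are in m, angles in rad, forces in N, time in s.
With the tool pointing down it reaches from about 0.4 to 0.875 m from the base axis. Payload 4.4 kg.
Tool frame: the origin (TCP) lies at the very end of the fingers, on their centre line; the grasp point (between the pads) lies 19 mm behind it; z points along the fingers, y is the line along which they close (so a half turn about z gives the same grasp; the last joint's range is limited). The gripper opens to 85 mm and grips with 20 to 120 N. Pads are 22 mm wide; open, the fingers measure 114 mm over their backs; the gripper's body (76 mm by 85 mm) begins 54 mm behind the grasp point. The pads swing forward as they close: fully open they stand 13 mm farther back than shut.
Start: joints at [-1.262, 0.628, 0.038, 1.517, -0.027, 0.996, -0.02], TCP at [0.238, 0.605, 0.231] pointing down, gripper open.
Joint ranges: [-3.06, 3.06], [-0.37, 2.12], [-1.25, 1.32], [0.18, 2.47], [-1.1, 4.24], [0.23, 1.98], [-2.94, 2.94]. Speed limits (rad/s): [2.57, 2.57, 3.14, 3.14, 3.14, 3.14, 3.14].

### API

Orientations are given as a rotation vector (axis times angle).
In Python, from rig import arm gives the robot as it stands.
- The arm moves only by the tool arm_command, never from a script. Its argument "increments" is a list of rows, each a list of 3 entries, a list of its own where there are three numbers: the shift along the tool's x, y, z in m, then the turn about the tool's z in degrees, then the closure, from -1 (fully open) to 1 (shut). In form: [[[x, y, z], yaw, jaw], ...]. A call has 1 to 20 rows; each row is the pose to reach, as a shift and turn from the pose commanded when the call began, along the tool's axes at that moment; what a row does not reach only later rows make up. A row lasts 1/12 s, in which the tool goes at most 41.7 mm and 7.16 degrees, less where a joint would pass 70% of its speed; a pose out of reach is approached as far as the arm can. A call with a gripper value outside its range is refused whole. The fingers move at their own pace and stop on an object; "squeeze" is the grip in N (left out, the last holds). Time passes only in rows, so rows that repeat a pose let the fingers close. It gives the time, the measured TCP pose, the force, the opening and the grip force at its end, in the units of the state.
- arm.sense(): the state, without advancing time (a new reading comes with each control period).
- arm.get_image(name): name is "scene" or "side" or "wrist"; returns the picture (420x560x3 uint8, red, green, blue); there is no depth.
- arm.calibration(name): a dict with "fx", "fy", "cx", "cy" (pixels), "k1" (the pictures are not rectified: a ray, as slopes to the right and down, at radius r is drawn at 1 + k1 r^2 times it, then the intrinsics apply), "T" (4x4, takes a point from camera to world coordinates); the wrist camera has in their place "tool_from_camera" (4x4, takes a point from camera to tool coordinates, whose origin is the TCP and whose axes are the flange's). Camera axes: x right, y down, z forward; pixel columns grow to the right and rows downward; lengths in m; the calibration is good to about 2 mm. A picture is of the moment at which its call begins: read the wrist's pose just before it. calibration takes no time and is no camera call.
- arm.hand_in(): hands the job in; it is judged then, once.
Trained networks look in the newest picture that a camera, given by its name, has taken for a name from the list of things; names that differ only in an ending like _2 or _b are one class to them, and where a whole thing is asked for, a point or a joint stands for the part that bears it (a point fixed in the world has none). Each returns a list of dicts, best first, with "p" (0 to 1); they miss things now and then, are a little off and sometimes report something else, mostly with a low value. They report only what shows in the picture. A call takes as long as a camera call. They do not tell look-alikes from the thing itself.
- arm.trace(camera, target): "pixels" (420x560 bool, what is visible of it) and "rect" ([centre column, centre row, width, height] in pixels, round what is visible of it).
- arm.mark_of(camera, target): "xy" ([column, row] in pixels: a listed point, or the origin of a listed thing).
The state is a dict: "time_s": time; "qpos": joint angles; "dq": joint speeds; "joint_efforts": joint torques, N m; "tcp_pos": TCP position; "eef_rot": TCP orientation; "wrist_force": force on the tool from outside, world axes, zero at the start; "torque": the same for the moment, N m; "finger_gap": finger opening in m; "gripper_force": force on a finger pad.
Only numpy, scipy, OpenCV 4.12 (cv2) and the standard library are available. Lean on these libraries where they do the work, as an engineer would, in place of code of your own. Each camera call takes 0.05 s, during which the arm holds its last target. There are 200 camera calls.

### The job

Take the spring puller out of its stand, catch the loose end of the jig's return spring with it and stretch the spring until its wide eye drops over the anchor post and lies fully down, level again. Work gently: do not bear hard on the spring end, do not overstretch the spring and do not take it with the fingers. Then put the puller back in its stand as it was, and leave the things lying around where they are.

Things in the scene. Friction and masses are not known exactly. Their poses are not given: they have to be found in the camera images.
- jig: fixed grey base plate 225 x 90 mm, top 12 mm above the table, with a dark steel hold-down arm, a steel spring and an upright anchor post. Origin on the table under the pin on which the spring swivels; z up, +x from that pin toward the anchor post; the plate runs from x = -50 to 175 mm.
- adjuster (a point): middle of the anchor post's tension adjuster (jig x = 118 mm, y = 0, 46.5 mm above the table), axes as the jig. The post was locked anywhere within 11 mm of it along the jig's x and stays there; its exact place is not given: see or feel it. Post: upright, 14 mm diameter, flat top with 1 mm bevel, 46.5 mm above the table. To reach it the spring is stretched 18 to 40 mm.
- swivel_pin (a point): the pin's point about which the spring turns, 40 mm above the table, axes as the jig. The spring swivels freely about the vertical (starts on the jig's +y side, 0.28 to 0.5 rad from the jig's x) and can be tilted up to 0.35 rad; its weight, about 2.5 N at the link, brings it back down to level, and it cannot go lower than level.
- spring_hook: flat steel end link of the spring, 5 mm thick, 55 mm long. Origin mid thickness at its inner end; +x outward along the spring, z up. Level (at rest and again when hooked fully down) its middle is 40 mm above the table. Behind it sits the coil end, 17 mm diameter, 7 mm long, which strikes the post if pulled too far. Inner bar 0 to 3 mm, then eye, cross bar, slot, end bar.
- seat_eye (a point): centre of the wide square seat eye, mid thickness, axes as the link. The eye spans link x = 3 to 20 mm and is 18 mm wide: the post has 1.5 mm of play lengthwise and 2 mm sideways to each side; link 24 mm wide here. Next comes the 6 mm cross bar (20 to 26 mm) that bears on the post when hooked.
- pull_slot (a point): centre of the narrow pull slot, mid thickness, axes as the link. The slot spans link x = 26 to 51 mm and is 10 mm wide (the post does not fit in it); link 16 mm wide here. Beyond it the 4 mm end bar (51 to 55 mm), under which the puller's foot goes.
- spring_end (a joint): stretch of the spring in m: 0 relaxed (link origin 76 mm from the swivel pin), link origin at 76 mm + stretch; the pull is about 2.6 N at 0 and grows by 0.22 N per mm; damaged beyond 0.052, rigid stop at 0.056. The end link must never be loaded by the puller with more than 25 N
- puller: spring puller, about 0.12 kg, upright in its stand at the start. Origin at the middle of the underside of its collar (34 x 30 x 6 mm), which rests on the stand. Handle above the collar from z = 6 to 50 mm, 26 mm along x, 18 mm along y (grip across y). Below, a 6 mm round rod down to z = -34 mm with a hook foot pointing to +x.
- foot (a point): middle of the hook foot near its tip, at puller x = 6.5, z = -34 mm, axes as the puller. Foot 5 mm high (z = -36.5 to -31.5) and 5 mm wide, reaches 9 mm from the rod's axis. A round shoulder on the rod, 14 mm diameter, has its underside at z = -22.5, 9 mm above the foot: the foot lifts the end bar, the shoulder can press the link down.
- stand: fixed grey stand on a 3 mm mat, 80 x 60 mm, base 100 x 66 mm, 46 mm high; the slot in its 8 mm top plate runs along the stand's x from -11 to 13 mm and is 18 mm wide. Origin at the middle of its underside, z up, x along its length. The puller starts at the stand's middle with its axes along the stand's, its origin 46 mm above the stand's.
- flux_spool: bystander: upright spool 46 mm diameter, 40 mm high, origin at its underside
- small_spool: bystander: small spool 24 mm diameter, 16 mm high, origin at its underside
- bristle_brush: bystander: brush 120 x 18 x 16 mm lying flat, origin at its underside
Things that resemble listed ones, but are neither listed nor needed, are in the scene too. Of the things that look like the puller, the middle-sized one is meant.

How it is judged:
On the way, in this order (a step that is already met when the one before it is completed fails the run):
1. the held puller stretches the spring by more than 12 mm (value of joint spring_end above 0.012 m and contact force between puller and spring_hook above 2 N), for 0.2 s.
2. the spring hangs on the post, stretched and level, and the puller is off it (value of joint spring_end above 0.016 m and z of seat_eye in the frame of jig below 0.043 m and contact force between puller and spring_hook below 0.3 N), for 0.3 s.
At the end, for the whole second after the job is handed in: spring held stretched by the post in its wide eye (stretch 16 to 44 mm), eye's middle under 43 mm above the table; puller upright at rest in the stand: within 8 mm of its middle, origin 44 to 48.5 mm above the stand's, tilt under 0.08 rad, lined up with the slot within 0.4 rad (value of joint spring_end between 0.016 and 0.044 m and z of seat_eye in the frame of jig below 0.043 m and horizontal distance between puller and stand below 0.008 m and z of puller in the frame of stand between 0.044 and 0.0485 m and angle between puller's own z axis and vertical below 0.08 rad and angle between the x axis of puller and the x axis of stand, either way round below 0.4 rad and linear speed of puller below 0.02 m/s); the robot touches nothing.
It fails at once if the puller bears on the spring end with more than 25 N (contact force between puller and spring_hook above 25 N).
It fails at once if the spring is stretched by more than 52 mm (value of joint spring_end above 0.052 m).
It fails at once if the fingers press on the spring end (contact force between the fingers and spring_hook above 1 N).
It fails at once if a bystander is shifted by more than 15 mm (distance of any of flux_spool, small_spool, bristle_brush from where it was at the start of the episode above 0.015 m).
It also fails if it takes over 67 s, if anything falls off the work surface, if the arm or the gripper's body presses on something with over 40 N, if the wrist force passes 120 N, or if a joint passes its speed limit or range.

## Working session

There is one attempt and no reset: what is moved stays moved. The work goes in short steps, Python scripts to look and compute and a tool call to move; the robot and the scene stay as the last step left them, time stands still between calls to the robot, and variables do not carry over. Pictures are saved under pics/ and viewed, at most 10 in all, crops included, and the job is handed in when it is done.

Besides the shell and the picture viewer there is one more tool, called after "Call:" as a command line: name --argument value ..., lists and objects as JSON in quotes. arm_command: Moves the arm, as the interface text tells. Its arguments: {"type":"object","properties":{"increments":{"type":"array"},"squeeze":{"type":"number"}},"required":["increments"]}

```bash
mkdir -p pics; ls; cat > h.py <<'E'
import numpy as np, cv2
from rig import arm
from scipy.spatial.transform import Rotation as R
def cam(name):
    c=arm.calibration(name)
    if 'T' in c: T=np.array(c['T'])
    else:
        s=arm.sense(); W=np.eye(4); W[:3,:3]=R.from_rotvec(s['eef_rot']).as_matrix(); W[:3,3]=s['tcp_pos']
        T=W@np.array(c['tool_from_camera'])
    return c,T
def ray(cT,uv):
    c,T=cT
    d=np.array([(uv[0]-c['cx'])/c['fx'],(uv[1]-c['cy'])/c['fy']]); p=d.copy()
    for _ in range(20): p=d/(1+c['k1']*(p@p))
    return T[:3,3],T[:3,:3]@np.array([p[0],p[1],1.])
def atz(cT,uv,z):
    o,d=ray(cT,uv); return o+d*(z-o[2])/d[2]
def proj(cT,P):
    c,T=cT; q=T[:3,:3].T@(np.asarray(P)-T[:3,3]); p=q[:2]/q[2]; p=p*(1+c['k1']*(p@p))
    return np.array([c['fx']*p[0]+c['cx'],c['fy']*p[1]+c['cy']])
def tri(a,ua,b,ub):
    o1,d1=ray(a,ua);o2,d2=ray(b,ub)
    s=np.linalg.lstsq(np.c_[d1,-d2],o2-o1,rcond=None)[0]
    p,q=o1+s[0]*d1,o2+s[1]*d2
    return (p+q)/2,np.linalg.norm(p-q)
def snap(name,f=None):
    im=arm.get_image(name)
    if f: cv2.imwrite('pics/'+f,cv2.cvtColor(im,cv2.COLOR_RGB2BGR))
    return im
E
python3 - <<'E'
from h import *
print(arm.sense())
a=snap('scene');b=snap('side')
print([arm.calibration(n) for n in('scene','side','wrist')])
cv2.imwrite('pics/a.png',cv2.cvtColor(np.vstack([a,b]),cv2.COLOR_RGB2BGR)[:, :]) 
v=cv2.resize(cv2.cvtColor(a,cv2.COLOR_RGB2BGR),(800,600));cv2.imwrite('pics/a1.png',v)
v=cv2.resize(cv2.cvtColor(b,cv2.COLOR_RGB2BGR),(800,600));cv2.imwrite('pics/b1.png',v)
for n in ['jig','adjuster','swivel_pin','spring_hook','seat_eye','pull_slot','puller','foot','stand','flux_spool','small_spool','bristle_brush']:
  for c in('scene','side'):
    print(n,c,[(np.round(m['xy'],1).tolist(),round(m['p'],2)) for m in arm.mark_of(c,n)][:5])
E
```

```text
pics
{'time_s': 0.0, 'qpos': array([-1.26178184,  0.62928763,  0.03845415,  1.51834926, -0.02699186,
        0.99629696, -0.01994589]), 'dq': array([ 0.00109601, -0.00015394, -0.0008378 , -0.00146044, -0.00056548,
        0.00059322,  0.00023643]), 'joint_efforts': array([ 4.79280498e-04, -5.63407302e+01,  1.22685716e+00, -1.93441290e+01,
        1.11176298e-02,  1.04139297e-02,  8.92335891e-06]), 'tcp_pos': array([0.23772345, 0.60431569, 0.23043321]), 'eef_rot': array([-5.85183980e-01, -3.08629811e+00,  2.82258421e-03]), 'wrist_force': array([-0.13951964,  0.56143826, -0.67515933]), 'torque': array([ 0.01812725, -0.01561699, -0.00637549]), 'gripper_force': 0.0, 'finger_gap': 0.08575819016039263}
[{'fx': 462.9961143507664, 'fy': 462.9961143507664, 'cx': 281.10108726989426, 'cy': 211.36275988764578, 'k1': -0.01185085524251903, 'T': array([[ 0.51940391, -0.50949223,  0.68603006, -0.32699522],
       [-0.85437808, -0.29454654,  0.42811264, -0.45721542],
       [-0.01605228, -0.80849243, -0.58828762,  0.75291281],
       [ 0.        ,  0.        ,  0.        ,  1.        ]])}, {'fx': 384
[... 1407 characters left out ...]
, 184.9], 0.47)]
pull_slot side [([220.0, 152.7], 0.63)]
puller scene [([347.4, 301.8], 0.96), ([287.1, 222.0], 0.59), ([275.5, 259.3], 0.55)]
puller side [([285.3, 220.8], 0.84), ([251.7, 260.6], 0.81), ([290.3, 350.8], 0.79)]
foot scene [([283.3, 256.3], 0.74), ([347.7, 320.7], 0.64), ([288.0, 238.3], 0.54)]
foot side [([261.5, 255.0], 0.81), ([285.2, 231.3], 0.65), ([270.8, 372.1], 0.58)]
stand scene [([289.9, 239.6], 0.6)]
stand side [([286.9, 242.4], 0.96)]
flux_spool scene [([272.4, 180.9], 0.83)]
flux_spool side [([310.4, 173.9], 0.66)]
small_spool scene [([250.0, 234.7], 0.6)]
small_spool side [([255.8, 220.8], 0.45)]
bristle_brush scene []
bristle_brush side [([349.0, 323.8], 0.79)]
```

View pics/a1.png

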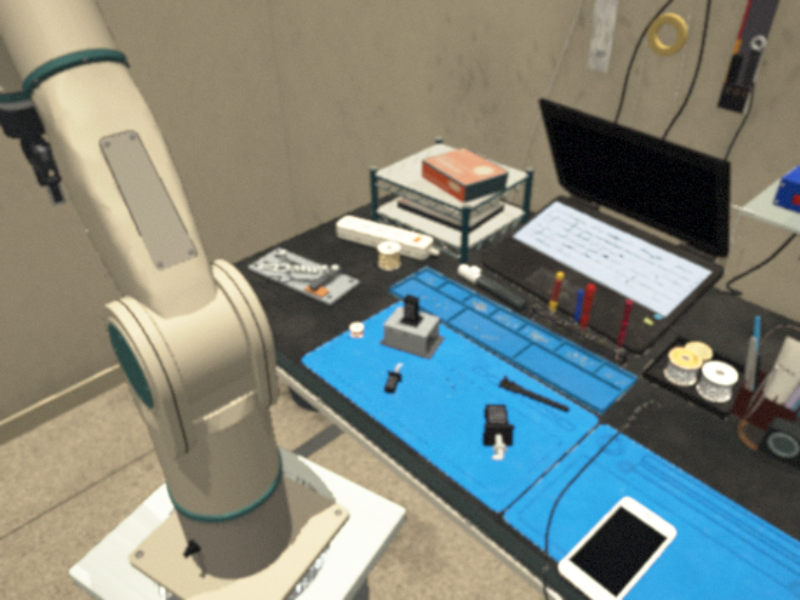

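View pics/b1.png

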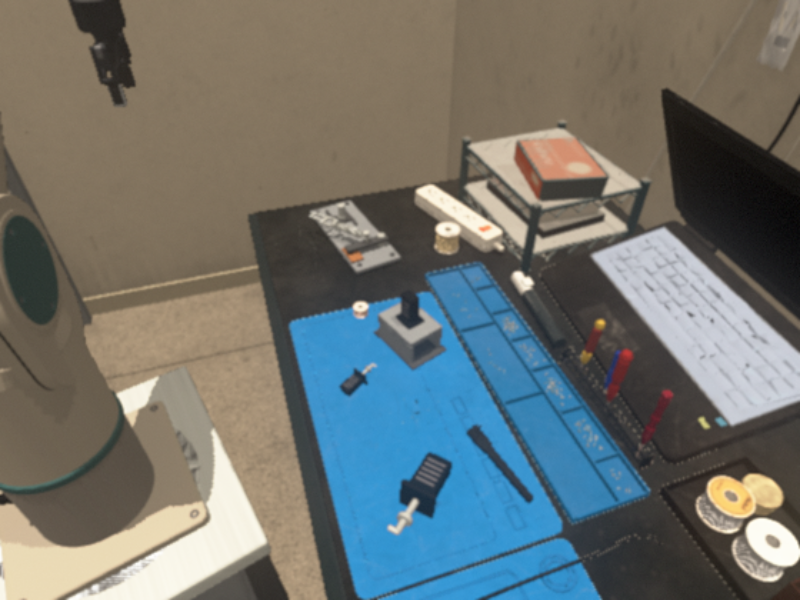

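The scene view shows the puller upright in its stand at about (287,225). A small look-alike lies at (275,262) and a large one at (347,300). The jig is at upper left near (213,193), with the spools at (272,181) and (250,231).

```bash
python3 - <<'E'
from h import *
A=cam('scene');B=cam('side')
for n,a,b in [('jig',(228.3,199.9),(257.9,176.1)),('pin',(225.9,190.6),(258.2,164.8)),('hook',(202.4,186.5),(229.5,154)),('seat',(196.9,187.8),(226.7,157.2)),('slot',(188.3,184.9),(220,152.7)),('puller',(287.1,222),(285.3,220.8)),('foot',(288,238.3),(285.2,231.3)),('stand',(289.9,239.6),(286.9,242.4)),('flux',(272.4,180.9),(310.4,173.9)),('small',(250,234.7),(255.8,220.8)),('adjA',(194.8,170.8),(236.4,141.9)),('adjB',(194.8,170.8),(221.9,153.1))]:
    p,e=tri(A,a,B,b); print(n,p.round(4),round(e,4))
print(atz(B,(236.4,141.9),.0465),atz(A,(194.8,170.8),.0465))
s=arm.sense();print(R.from_rotvec(s['eef_rot']).as_matrix().round(3))
E
```

```text
jig [ 0.526   0.2538 -0.0023] 0.0009
pin [0.5366 0.2684 0.0205] 0.0036
hook [0.466  0.2907 0.0674] 0.0043
seat [0.4668 0.3117 0.0509] 0.0045
slot [0.4592 0.3352 0.0561] 0.0065
puller [0.4561 0.0147 0.0553] 0.0009
foot [0.4596 0.0183 0.0082] 0.0164
stand [0.4534 0.0043 0.0026] 0.0033
flux [0.6391 0.1713 0.0188] 0.0126
small [ 0.441   0.1205 -0.0186] 0.0009
adjA [0.5245 0.3655 0.0554] 0.012
adjB [0.4409 0.2799 0.1103] 0.0385
[0.52559358 0.36837879 0.0465    ] [0.54337506 0.38492128 0.0465    ]
[[-0.931  0.366 -0.   ]
 [ 0.366  0.931  0.   ]
 [ 0.     0.    -1.   ]]
```

Call:
arm_command --increments '[[[-0.328,-0.187,0],0,-1],[[-0.328,-0.187,0],0,-1],[[-0.328,-0.187,0],0,-1],[[-0.328,-0.187,0],0,-1],[[-0.328,-0.187,0],0,-1],[[-0.328,-0.187,0],0,-1],[[-0.328,-0.187,0],0,-1],[[-0.328,-0.187,0],0,-1],[[-0.328,-0.187,0],0,-1],[[-0.328,-0.187,0],0,-1],[[-0.328,-0.187,0],0,-1],[[-0.328,-0.187,0],0,-1],[[-0.328,-0.187,0],0,-1]]'

```text
time_s: 2.38
tcp_pos: [0.4736, 0.3125, 0.2313]
eef_rot: [-0.581, -3.086, -0.001]
wrist_force: [-0.1, 0.4, -0.1]
finger_gap: 0.0854
gripper_force: 0.0
```

```bash
cat >> h.py <<'E'
def view(f,names):
    s=arm.sense(); print(s['time_s'],s['tcp_pos'].round(4),np.abs(s['dq']).max().round(3)); C=cam('wrist'); im=snap('wrist')
    out={}
    for n,z in names:
        r=arm.mark_of('wrist',n); out[n]=r
        print(n,[(np.round(m['xy'],1).tolist(),round(m['p'],2),atz(C,m['xy'],z).round(4).tolist()) for m in r][:3])
    cv2.imwrite('pics/'+f,cv2.resize(cv2.cvtColor(im,cv2.COLOR_RGB2BGR),(800,600),interpolation=cv2.INTER_CUBIC))
    return C,im,out
E
python3 - <<'E'
from h import *
view('w1.png',[('jig',0),('adjuster',.0465),('swivel_pin',.04),('seat_eye',.04),('pull_slot',.04),('spring_hook',.04)])
E
```

```text
2.3833 [0.4736 0.3125 0.2313] 0.014
jig [([241.5, 242.6], 0.87, [0.5215, 0.2503, 0.0]), ([24.8, 265.1], 0.42, [0.4574, 0.0101, 0.0])]
adjuster [([350.2, 224.1], 0.59, [0.5276, 0.3663, 0.0465])]
swivel_pin [([235.5, 250.6], 0.64, [0.5149, 0.2509, 0.04])]
seat_eye []
pull_slot [([321.2, 175.1], 0.66, [0.474, 0.3563, 0.04])]
spring_hook [([290.9, 203.9], 0.93, [0.4898, 0.3198, 0.04])]
```

View pics/w1.png

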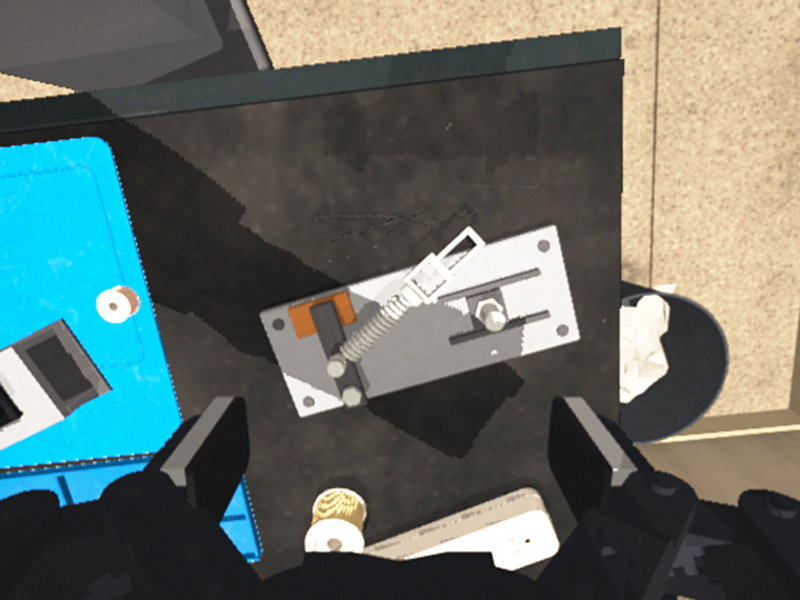

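The wrist view shows the plate with corners at (262,312), (555,226), (580,340) and (300,416) in 800-pixel coordinates. The spring runs from the pin at (337,368) to its link end at (475,235), and the post is near (492,315).

```bash
python3 - <<'E'
from h import *
C=cam('wrist');im=snap('wrist')
k=.7
cor=np.array([atz(C,(u*k,v*k),.012)[:2] for u,v in [(262,312),(555,226),(580,340),(300,416)]])
loc=np.array([[-50,45],[175,45],[175,-45],[-50,-45]])/1000.
# order: check handedness
for l in (loc,loc*[1,-1]):
    a=l-l.mean(0);b=cor-cor.mean(0);U,S,Vt=np.linalg.svd(a.T@b);Rm=(U@Vt).T
    o=cor.mean(0)-Rm@l.mean(0);print(np.linalg.det(Rm),o.round(4),np.degrees(np.arctan2(Rm[1,0],Rm[0,0])),np.linalg.norm((l@Rm.T+o)-cor,axis=1).round(4))
    if np.linalg.det(Rm)>0:J=(Rm,o)
Rm,o=J
def jl(uv,z): return (Rm.T@(atz(C,uv,z)[:2]-o)).round(4)
print('pin',jl((337*k,368*k),.045),'post',jl((492*k,315*k),.0465),'adj',jl((350.2,224.1),.0465),'slot',jl((321.2,175.1),.04),'hook',jl((290.9,203.9),.04))
print('tip',jl((474*k,233*k),.04))
np.savez('jig.npz',R=Rm,o=o)
c=im[140:290,200:420]
cv2.imwrite('pics/w2.png',cv2.resize(cv2.cvtColor(c,cv2.COLOR_RGB2BGR),(792,540),interpolation=cv2.INTER_CUBIC))
E
```

```text
1.0000000000000002 [0.5192 0.249 ] 85.26988108568622 [0.0024 0.0018 0.001  0.0007]
-1.0000000000000002 [0.5192 0.249 ] 85.26988108568622 [0.0024 0.0018 0.001  0.0007]
pin [-0.0006 -0.0019] post [0.1118 0.0054] adj [0.1163 0.0003] slot [0.102 0.053] hook [0.0669 0.0342]
tip [0.1143 0.0611]
```

View pics/w2.png

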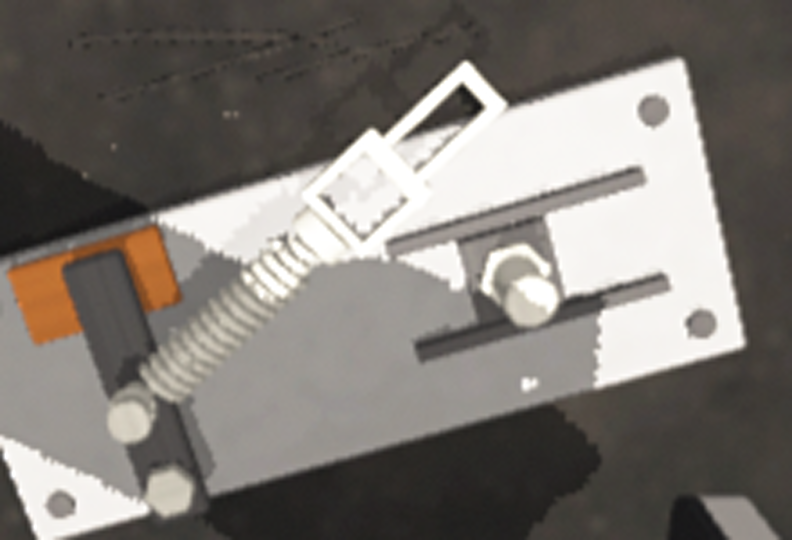

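Post top is at about (347.5,223.6), which gives jig x ≈ 114 mm. The slot centre is about 115 mm from the pin, consistent with a relaxed spring at about 0.48 rad. Next I look at the stand.

Call:
arm_command --increments '[[[-0.056,-0.288,0],0,-1],[[-0.056,-0.288,0],0,-1],[[-0.056,-0.288,0],0,-1],[[-0.056,-0.288,0],0,-1],[[-0.056,-0.288,0],0,-1],[[-0.056,-0.288,0],0,-1],[[-0.056,-0.288,0],0,-1],[[-0.056,-0.288,0],0,-1],[[-0.056,-0.288,0],0,-1],[[-0.056,-0.288,0],0,-1],[[-0.056,-0.288,0],0,-1]]'

```text
time_s: 3.7
tcp_pos: [0.4219, 0.0237, 0.2314]
eef_rot: [0.582, 3.087, 0.001]
wrist_force: [-0.3, 0.7, 1.0]
finger_gap: 0.0852
gripper_force: 0.0
```

```bash
python3 - <<'E'
from h import *
C,im,o=view('s1.png',[('stand',.003),('puller',.049),('foot',.015)])
cv2.imwrite('pics/s1.png',cv2.resize(cv2.cvtColor(im[100:360,140:487],cv2.COLOR_RGB2BGR),None,fx=2.3,fy=2.3,interpolation=cv2.INTER_CUBIC))
print(arm.sense()['qpos'].round(3))
E
```

```text
3.7 [0.4219 0.0237 0.2314] 0.013
stand [([280.3, 217.5], 0.95, [0.4577, 0.0127, 0.003])]
puller [([276.1, 229.1], 0.79, [0.4544, 0.0094, 0.049]), ([5.0, 171.5], 0.74, [0.3129, -0.2015, 0.049]), ([218.8, 138.2], 0.57, [0.3564, -0.0071, 0.049])]
foot [([230.7, 160.9], 0.94, [0.3812, -0.0111, 0.015])]
[-0.182  0.309  0.078  2.116 -0.036  0.717  1.118]
```

View pics/s1.png

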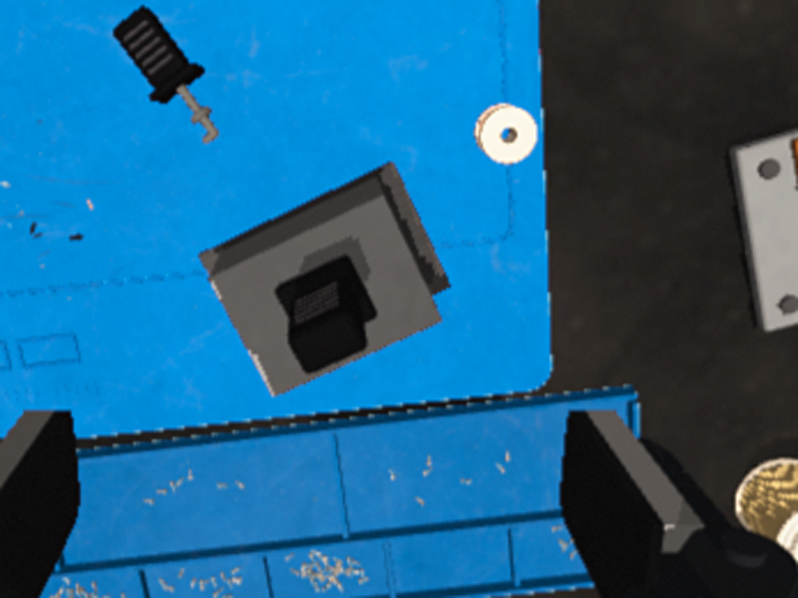

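The wrist view shows the stand with its long axis running up to the right and the puller handle at its middle. I still need to know which way the foot points, so I zoom in on the outside cameras.

```bash
python3 - <<'E'
from h import *
C=cam('wrist')
P=[atz(C,(140+u/2.3,100+v/2.3),.049)[:2] for u,v in [(210,275),(275,393),(440,320),(389,183)]]
P=np.array(P);print(P.round(4),P.mean(0)); 
for i in range(4):
    d=P[(i+1)%4]-P[i];print(np.linalg.norm(d).round(4),np.degrees(np.arctan2(d[1],d[0])).round(1))
a=snap('scene')[195:260,245:335];b=snap('side')[195:260,245:335]
cv2.imwrite('pics/c.png',cv2.cvtColor(np.hstack([cv2.resize(x,None,fx=4.4,fy=6,interpolation=cv2.INTER_CUBIC) for x in(a,b)]),cv2.COLOR_RGB2BGR))
E
```

```text
[[ 0.4295 -0.0271]
 [ 0.4886 -0.0221]
 [ 0.4826  0.0552]
 [ 0.4201  0.055 ]] [0.45518947 0.01523708]
0.0593 4.9
0.0775 94.4
0.0625 -179.8
0.0826 -83.5
```

View pics/c.png

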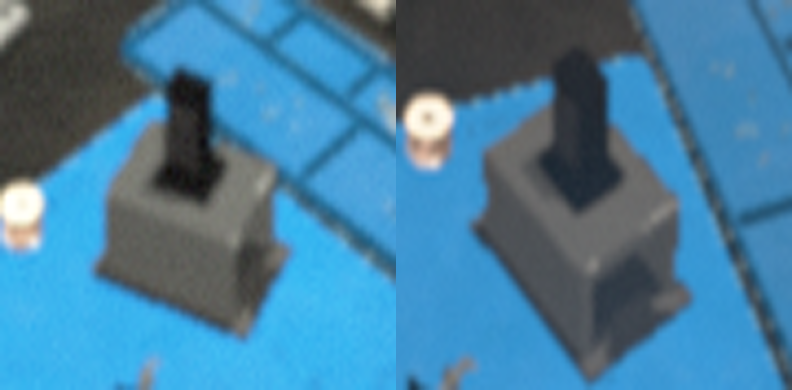

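Neither outside view shows the foot, which is hidden inside the stand; the stand's tunnel ends open along its x, at about 94° or 274° in world. I go above it with the grip lined up.

Call:
arm_command --increments '[[[-0.0356,0.0014,0.07],64.5,-1],[[-0.0356,0.0014,0.07],64.5,-1],[[-0.0356,0.0014,0.07],64.5,-1],[[-0.0356,0.0014,0.07],64.5,-1],[[-0.0356,0.0014,0.07],64.5,-1],[[-0.0356,0.0014,0.07],64.5,-1],[[-0.0356,0.0014,0.07],64.5,-1],[[-0.0356,0.0014,0.07],64.5,-1],[[-0.0356,0.0014,0.07],64.5,-1],[[-0.0356,0.0014,0.07],64.5,-1],[[-0.0356,0.0014,0.07],64.5,-1],[[-0.0356,0.0014,0.07],64.5,-1]]'

```text
time_s: 5.0
tcp_pos: [0.4551, 0.0109, 0.1612]
eef_rot: [-2.138, -2.302, 0.0]
wrist_force: [0.5, -0.9, -0.2]
finger_gap: 0.0854
gripper_force: 0.0
```

```bash
python3 - <<'E'
from h import *
C,im,o=view('s2.png',[('stand',.003),('puller',.049)])
print(arm.sense()['qpos'].round(3),R.from_rotvec(arm.sense()['eef_rot']).as_matrix().round(3)[:2,:2])
E
```

```text
5.0 [0.4551 0.0109 0.1612] 0.009
stand []
puller [([156.7, 218.0], 0.85, [0.3649, 0.0011, 0.049]), ([275.9, 211.6], 0.81, [0.4532, 0.0127, 0.049])]
[-0.355  0.495  0.383  2.123 -0.331  0.579  0.337] [[-0.072  0.997]
 [ 0.997  0.072]]
```

View pics/s2.png

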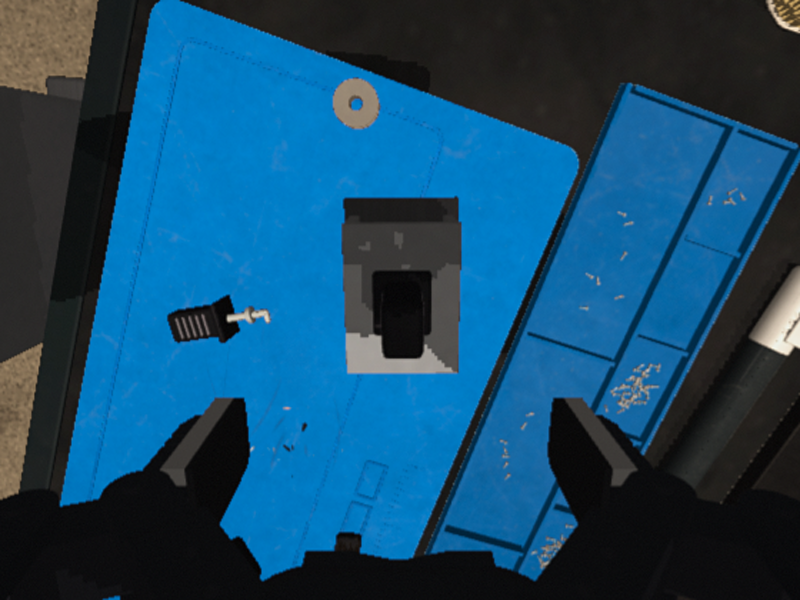

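The stand edges now run straight in the image, with the plate at columns 344–460 and rows 222–373, so the grip is aligned. Handle and collar are centred near column 402.

```bash
python3 - <<'E'
from h import *
C=cam('wrist');k=.7;s=arm.sense();Rt=R.from_rotvec(s['eef_rot']).as_matrix()
def t(u,v,z): return (Rt.T@(atz(C,(u*k,v*k),z)-s['tcp_pos']))[:2].round(4)
print('plate',[t(u,v,.049) for u,v in[(343.5,222),(460,222),(460,373),(346,373)]])
print('collar',[t(u,v,.055) for u,v in[(373,271),(431,271),(373,334),(431,334)]])
print('handle top',[t(u,v,.099) for u,v in[(382,358),(425,358)]])
E
```

```text
plate [array([ 0.0433, -0.0268]), array([0.0434, 0.031 ]), array([-0.0377,  0.034 ]), array([-0.0378, -0.0278])]
collar [array([ 0.0198, -0.0122]), array([0.0198, 0.0167]), array([-0.0134, -0.0126]), array([-0.0133,  0.0174])]
handle top [array([-0.0091, -0.0066]), array([-0.0091,  0.012 ])]
```

Call:
arm_command --increments '[[[0.003,0.0025,0.02],0,-1],[[0.003,0.0025,0.05],0,-1],[[0.003,0.0025,0.08],0,-1],[[0.003,0.0025,0.097],0,-1],[[0.003,0.0025,0.097],0,-1],[[0.003,0.0025,0.097],0,-1],[[0.003,0.0025,0.097],0,1],[[0.003,0.0025,0.097],0,1],[[0.003,0.0025,0.097],0,1],[[0.003,0.0025,0.097],0,1],[[0.003,0.0025,0.097],0,1],[[0.003,0.0025,0.097],0,1],[[0.003,0.0025,0.097],0,1],[[0.003,0.0025,0.097],0,1],[[0.003,0.0025,0.097],0,1]]' --squeeze 70

```text
time_s: 6.4
tcp_pos: [0.4576, 0.0139, 0.0649]
eef_rot: [2.142, 2.298, 0.001]
wrist_force: [-0.5, -0.2, 5.8]
finger_gap: 0.0174
gripper_force: 68.4
```

Call:
arm_command --increments '[[[0,0,-0.015],0,1],[[0,0,-0.04],0,1],[[0,0,-0.07],0,1],[[0,0,-0.1],0,1],[[0,0,-0.1],0,1],[[0,0,-0.1],0,1]]'

```text
time_s: 6.9
tcp_pos: [0.4582, 0.0141, 0.1656]
eef_rot: [2.14, 2.297, 0.004]
wrist_force: [-0.1, 0.9, -2.4]
finger_gap: 0.0168
gripper_force: 68.6
```

```bash
python3 - <<'E'
from h import *
s=arm.sense();print(s['tcp_pos'].round(4),s['finger_gap'],s['wrist_force'].round(1))
a=snap('scene')
b=snap('side');C=cam('side');w=snap('wrist')
for c in('scene','side','wrist'):
  for n in('foot','puller'): print(c,n,[(np.round(m['xy'],1).tolist(),round(m['p'],2)) for m in arm.mark_of(c,n)])
u=proj(C,s['tcp_pos']-[0,0,.03]).astype(int);v=proj(cam('scene'),s['tcp_pos']-[0,0,.03]).astype(int);print(u,v)
f=lambda x,p:cv2.resize(x[p[1]-35:p[1]+35,p[0]-35:p[0]+35],(280,280),interpolation=cv2.INTER_CUBIC)
top=np.hstack([f(b,u),f(a,v)]);wr=cv2.resize(w,(373,280))
cv2.imwrite('pics/d.png',cv2.cvtColor(np.vstack([top,np.hstack([cv2.resize(w[100:400,100:460],(560,320))])]),cv2.COLOR_RGB2BGR))
E
```

```text
[0.4582 0.0141 0.1656] 0.016842331937783988 [-0.1  0.9 -2.4]
scene foot [([347.4, 320.8], 0.85), ([287.7, 203.0], 0.74), ([283.5, 256.8], 0.58)]
scene puller [([347.6, 303.4], 0.89), ([287.6, 191.1], 0.7), ([276.8, 262.3], 0.64)]
side foot [([286.6, 199.8], 0.82), ([271.8, 366.0], 0.79), ([263.5, 254.0], 0.71)]
side puller [([292.2, 350.7], 0.74), ([289.7, 186.7], 0.73), ([254.0, 260.1], 0.7)]
wrist foot [([183.1, 228.0], 0.83)]
wrist puller [([277.9, 269.3], 0.76), ([161.0, 222.8], 0.63)]
[286 191] [287 194]
```

View pics/d.png

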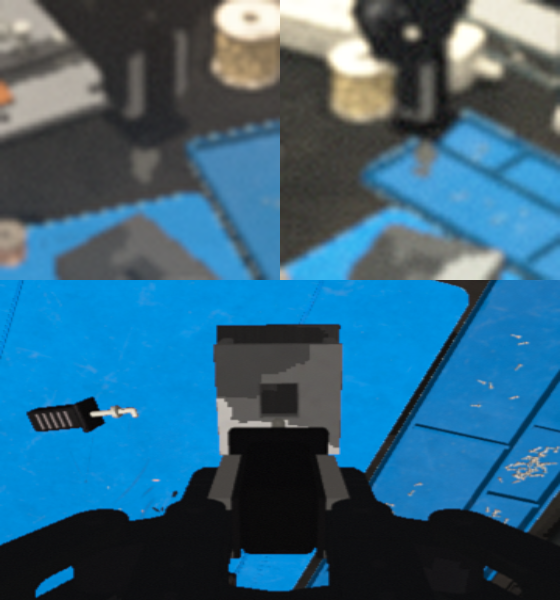

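The bottom panel (wrist) shows a small nub below the collar edge at (278,425), probably the foot tip pointing to tool +x. I'll check that by projection.

```bash
python3 - <<'E'
from h import *
s=arm.sense();Rt=R.from_rotvec(s['eef_rot']).as_matrix();W=cam('wrist')
for c in('scene','side','wrist'):
  for lab,x in(('+',.0065),('-',-.0065),('org',0)):
    z=.016+(.034 if lab!='org' else 0)
    print(c,lab,proj(cam(c),s['tcp_pos']+Rt@[x,0,z]).round(1))
tip=proj(W,s['tcp_pos']+Rt@[.009,0,.016+.0315]);print('tip',tip)
w=snap('wrist');print(w[180:205,int(tip[0]),:].sum(1)); print(w[150:215,250:305].shape)
cv2.imwrite('pics/e.png',cv2.cvtColor(cv2.resize(w[150:215,240:320],None,fx=8,fy=8,interpolation=cv2.INTER_CUBIC),cv2.COLOR_RGB2BGR))
E
```

```text
scene + [285.  201.9]
scene - [289.8 203.2]
scene org [287.3 190.7]
side + [284.2 198.6]
side - [288.2 201.8]
side org [286.4 187. ]
wrist + [278.1 233.1]
wrist - [278.1 254.3]
wrist org [278.  268.6]
tip [278.08926391 230.35064171]
[194 201 196 199 195 195 193 199 255 276 279 280 279 275 279 259 177 111
 100 102  99  95  94  92  90]
(65, 55, 3)
```

View pics/e.png

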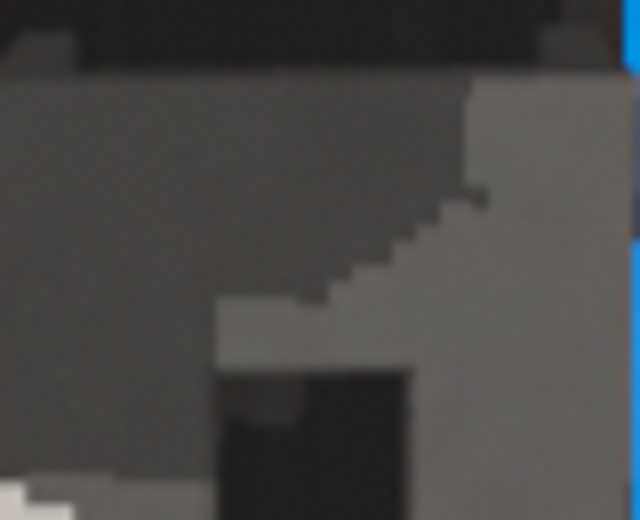

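That crop shows only the empty slot, not the nub; I check the pixel values instead.

```bash
python3 - <<'E'
from h import *
w=snap('wrist').sum(2)
for r in range(222,244): print(r,w[r,264:294])
E
```

```text
222 [281 265 234 132  92  91  90  95  95  93  97 100  94  91  92  95  92  98
  94  91  91  94  97  87  90  94 170 224 276 284]
223 [283 271 236 138  93  94  94  91  97  97  97  95  94  91  91  97  94  96
 100  95  94  94  97  94  97 104 168 222 275 282]
224 [278 273 240 156 133 130 132 133 134 129 136 132 135 130 136 133 132 134
 132 130 126 132 141 144 141 147 184 224 274 286]
225 [278 270 234 177 159 162 164 159 162 161 161 159 160 160 155 157 160 161
 161 159 158 158 163 168 166 168 192 227 273 281]
226 [279 270 237 181 170 169 173 174 167 169 169 171 170 172 169 168 172 169
 168 172 169 171 170 178 177 181 204 224 274 275]
227 [278 268 249 229 224 227 227 228 225 226 226 222 223 220 221 222 221 221
 219 221 217 218 218 220 214 213 221 227 270 277]
228 [277 273 259 255 255 259 257 256 258 255 256 253 253 248 250 252 253 249
 250 248 249 251 249 246 251 249 246 243 269 274]
229 [275 276 274 274 271 272 273 274 273 271 275 274 271 247 247 250 251 275
 292 297 277 269 272 269 269 266 268 265 274 280]
230 [271 271 269 274 269 272 270 275 275 274 276 273 260 236 237 241 251 341
 466 48
[... 843 characters left out ...]
64 460 337 228 212 215 212 221 213 201
 204 358 456 476 464 296 233 234 233 249 430 460]
238 [239 238 238 236 238 234 235 235 240 232 160 111 106 111 106 104 114 100
 102 175 230 243 234 147 117 121 116 123 218 240]
239 [49 53 46 48 46 52 46 50 51 50 44 29 31 34 34 33 31 36 29 34 50 55 52 37
 33 30 29 36 50 54]
240 [21 23 25 27 21 20 25 20 22 23 24 29 28 28 34 32 29 30 37 24 26 23 24 29
 30 26 26 25 20 21]
241 [21 38 36 26 28 31 29 37 31 32 27 35 32 35 31 25 30 31 30 24 30 31 36 30
 33 34 36 23 29 32]
242 [31 33 35 37 41 32 31 32 38 26 33 32 32 31 37 35 27 31 35 35 31 26 32 30
 24 28 35 29 35 35]
243 [33 29 31 37 34 32 29 36 36 31 36 30 35 30 33 33 37 36 34 32 32 25 34 38
 34 34 36 26 34 34]
```

The foot tip shows clearly at columns 276–282, rows 229–238, matching the +x prediction. The puller's x is therefore along tool x, within about 1 mm. Next I go above the link.

Call:
arm_command --increments '[[[0.335,0.042,0],-19,1],[[0.335,0.042,0],-19,1],[[0.335,0.042,0],-19,1],[[0.335,0.042,0],-19,1],[[0.335,0.042,0],-19,1],[[0.335,0.042,0],-19,1],[[0.335,0.042,0],-19,1],[[0.335,0.042,0],-19,1],[[0.335,0.042,0],-19,1],[[0.335,0.042,0],-19,1],[[0.335,0.042,0.025],-19,1],[[0.335,0.042,0.05],-19,1],[[0.335,0.042,0.05],-19,1],[[0.335,0.042,0.05],-19,1]]'

```text
time_s: 8.62
tcp_pos: [0.475, 0.3488, 0.1134]
eef_rot: [-1.735, -2.618, 0.006]
wrist_force: [0.6, -0.0, -1.2]
finger_gap: 0.0171
gripper_force: 68.6
```

```bash
python3 - <<'E'
from h import *
s=arm.sense();print(s['qpos'].round(3),s['wrist_force'].round(1),s['finger_gap'])
C,w,o=view('f.png',[('pull_slot',.04),('adjuster',.0465),('spring_hook',.04),('foot',.065)])
Rt=R.from_rotvec(s['eef_rot']).as_matrix();print(Rt.round(3)[:2,:2])
print('foot tip pred',proj(C,s['tcp_pos']+Rt@[.009,0,.016+.0315]))
cv2.imwrite('pics/f.png',cv2.cvtColor(cv2.resize(w[60:260,160:420],None,fx=3,fy=3,interpolation=cv2.INTER_CUBIC),cv2.COLOR_RGB2BGR))
E
```

```text
[-0.875  0.716  0.312  1.799 -0.325  0.68   0.02 ] [ 0.6 -0.  -1.2] 0.017137457741194177
8.6167 [0.475  0.3488 0.1134] 0.038
pull_slot [([282.6, 219.4], 0.85, [0.4747, 0.3567, 0.04])]
adjuster [([367.2, 236.5], 0.88, [0.5267, 0.3689, 0.0465])]
spring_hook []
foot [([275.8, 234.3], 0.83, [0.4714, 0.3539, 0.065])]
[[-0.389  0.921]
 [ 0.921  0.389]]
foot tip pred [277.72092376 230.18204228]
```

View pics/f.png

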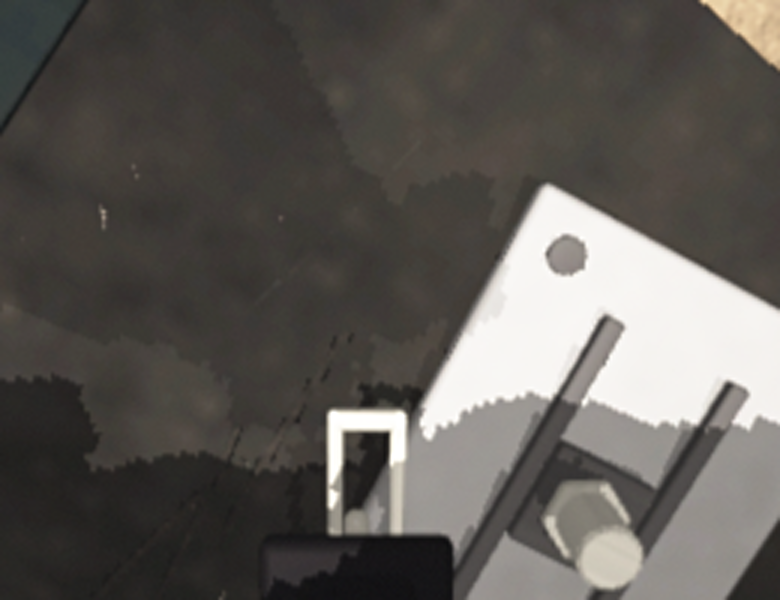

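The crop shows the slot parallel to the tool's x: side bars at columns 328–407, end bar rows 409–431, foot tip at (357,520) and post top at (611,557). Last, I work out the offsets in the tool frame.

```bash
python3 - <<'E'
from h import *
C=cam('wrist');s=arm.sense();Rt=R.from_rotvec(s['eef_rot']).as_matrix()
def t(u,v,z): return (Rt.T@(atz(C,(160+u/3,60+v/3),z)-s['tcp_pos'])).round(4)
print('bar out',t(367.5,409,.0425),'bar in',t(366.5,431,.0425),'L',t(328,470,.0425),'R',t(407,470,.0425))
print('foot tip',t(357,510,s['tcp_pos'][2]-.016-.0315), 'post',t(611,557,.0465))
print('post world',atz(C,(160+611/3,60+557/3),.0465).round(4)); J=np.load('jig.npz');
print('post jig',J['R'].T@(atz(C,(160+611/3,60+557/3),.0465)[:2]-J['o']))
b=t(366.5,420,.0425);w=s['tcp_pos']+Rt@b;print('bar jig',J['R'].T@(w[:2]-J['o']))
E
```

```text
bar out [0.0225 0.0029 0.0733] bar in [0.0179 0.0027 0.0733] L [ 0.0094 -0.0054  0.0733] R [0.0094 0.0113 0.0733]
foot tip [0.0091 0.0007 0.0475] post [-0.0086  0.0546  0.0694]
post world [0.5304 0.3646 0.0465]
post jig [ 0.11612213 -0.00156562]
bar jig [0.11744898 0.05773848]
```

Rod-to-bar distance is 18 mm and the slot centre is 2 mm to +y. I shift by (2.5, 2) mm and lower in stages.

Call:
arm_command --increments '[[[0.0025,0.002,0],0,1],[[0.0025,0.002,0],0,1],[[0.0025,0.002,0.008],0,1],[[0.0025,0.002,0.014],0,1],[[0.0025,0.002,0.016],0,1],[[0.0025,0.002,0.018],0,1],[[0.0025,0.002,0.02],0,1],[[0.0025,0.002,0.021],0,1],[[0.0025,0.002,0.021],0,1],[[0.0025,0.002,0.021],0,1]]'

```text
time_s: 9.7
tcp_pos: [0.4766, 0.3539, 0.0933]
eef_rot: [1.733, 2.62, 0.0]
wrist_force: [-0.1, -0.5, -0.8]
finger_gap: 0.0169
gripper_force: 68.6
```

```bash
python3 - <<'E'
from h import *
s=arm.sense();print(s['tcp_pos'].round(4),abs(s['dq']).max())
C=cam('wrist');w=snap('wrist').sum(2);Rt=R.from_rotvec(s['eef_rot']).as_matrix()
P=lambda x,y,z:proj(C,s['tcp_pos']+Rt@[x,y,z])
print('foot tip',P(.009,.0005,.0475),'collar edge',P(.017,0,.016))
for r in range(194,240,2): print(r,w[r,264:298])
E
```

```text
[0.4766 0.3539 0.0933] 0.0027907861937971476
foot tip [278.60455917 230.18846324] collar edge [277.56670965 235.28204109]
194 [167 179 178 176 178 180 182 187 185 188 191 187 181 182 187 191 206 222
 229 229 222 217 216 223 226 224 225 227 225 221 222 222 200 194]
196 [184 183 177 182 181 182 183 188 189 192 189 189 187 188 190 189 196 197
 212 224 228 229 226 222 222 218 228 227 225 223 226 207 194 185]
198 [180 181 184 184 182 182 186 186 186 187 189 189 191 192 191 192 193 192
 214 228 225 227 223 223 222 215 219 221 223 223 204 194 187 183]
200 [181 181 185 186 183 190 190 190 187 181 119 124 126 134 172 180 146 123
 127 156 167 206 220 221 221 217 172 155 164 203 192 190 189 187]
202 [186 185 187 189 189 186 186 192 187 172 165 118  92  97  96  98  91  97
 105 115 116 123 120 126 150 132 122 123 116 102  98 120 131 193]
204 [183 184 182 190 186 184 189 194 195 195 195 149 102  98  98  94  91  99
 101 116 115 120 117 122 117 120 122 120 104  94  90  89 134 288]
206 [181 183 182 180 188 191 189 190 197 200 150 105  97  91  93  92 102 172
 210 186 136 121 121 118 120 117 120 109  9
[... 1610 characters left out ...]
31 234 109 108 103 100  96  93  94 145 257 333 356 349 331 229
 175 261 338 425 451 452 451 432 455 466 469 467 470 465 470 469]
232 [443 448 430 237 117 114 121 122 123 112 170 354 418 427 430 427 424 407
 365 321 368 426 449 455 448 429 464 465 468 470 467 470 472 470]
234 [745 561 432 240 129 117 119 122 122 127 221 390 428 434 459 452 431 416
 393 333 351 422 446 455 451 425 457 465 466 470 468 473 474 476]
236 [714 515 431 240 131 118 120 122 118 110 219 389 428 427 433 434 425 416
 393 335 358 426 450 453 447 426 456 466 473 470 473 473 475 474]
238 [274 201 195 124  84  84  82  78  79  78 124 177 196 195 196 195 192 188
 175 150 163 190 200 203 198 190 207 209 211 207 210 211 212 212]
```

The foot is inside the slot but 1.5 mm off to +y; I centre it and lower to the hooking height.

Call:
arm_command --increments '[[[0,-0.0015,0],0,1],[[0,-0.0015,0],0,1],[[0,-0.0015,0.002],0,1],[[0,-0.0015,0.004],0,1],[[0,-0.0015,0.006],0,1],[[0,-0.0015,0.008],0,1],[[0,-0.0015,0.01],0,1],[[0,-0.0015,0.01],0,1],[[0,-0.0015,0.01],0,1]]'

```text
time_s: 10.5
tcp_pos: [0.4751, 0.3532, 0.0831]
eef_rot: [-1.733, -2.62, 0.001]
wrist_force: [0.5, -0.5, -1.8]
finger_gap: 0.0173
gripper_force: 68.6
```

Hook in place with no force. Now I grip harder and pull outward along the link.

Call:
arm_command --increments '[[[0,0,0],0,1],[[0.005,0,0],0,1],[[0.009,0,0],0,1],[[0.012,0,0],0,1],[[0.015,0,0],0,1],[[0.018,0,0],0,1],[[0.022,0,0],0,1],[[0.026,0,0],0,1],[[0.03,0,0],0,1],[[0.033,0,0],0,1],[[0.036,0,0],0,1],[[0.036,0,0],0,1],[[0.036,0,0],0,1]]' --squeeze 120

```text
time_s: 11.58
tcp_pos: [0.4618, 0.3844, 0.0831]
eef_rot: [1.733, 2.618, -0.004]
wrist_force: [2.4, -7.4, -1.1]
finger_gap: 0.0165
gripper_force: 117.0
```

Pulling about 7.3 N, which matches roughly 21.5 mm of stretch. Now I lift.

Call:
arm_command --increments '[[[0.001,0,-0.003],0,1],[[0.001,0,-0.007],0,1],[[0.002,0,-0.011],0,1],[[0.002,0,-0.015],0,1],[[0.003,0,-0.019],0,1],[[0.003,0,-0.024],0,1],[[0.003,0,-0.024],0,1],[[0.003,0,-0.024],0,1]]'

```text
time_s: 12.25
tcp_pos: [0.4606, 0.3862, 0.1068]
eef_rot: [1.734, 2.617, -0.006]
wrist_force: [2.2, -7.3, -4.5]
finger_gap: 0.0165
gripper_force: 117.0
```

```bash
python3 - <<'E'
from h import *
s=arm.sense();p=s['tcp_pos'];Rt=R.from_rotvec(s['eef_rot']).as_matrix();print(p.round(4),s['wrist_force'].round(1))
yaw=np.degrees(np.arctan2(Rt[1,0],Rt[0,0]));print(yaw)
pin=np.array([.5188,.2498]);post=np.array([.5295,.3636])
v=p[:2]-pin;print('r',np.linalg.norm(v),np.degrees(np.arctan2(v[1],v[0])))
d=post-pin;a1=np.degrees(np.arctan2(d[1],d[0]));r1=np.linalg.norm(d)+.0365;print('post',np.linalg.norm(d),a1)
a0=np.degrees(np.arctan2(v[1],v[0]));r0=np.linalg.norm(v)
for f in np.linspace(0,1,9)[1:]:
    a=np.radians(a0+f*(a1-a0));r=r0+f*(r1*.99-r0)
    q=pin+r*np.array([np.cos(a),np.sin(a)])-p[:2]
    print((Rt.T@[*q,0]).round(4)[:2],round(yaw-np.degrees(a),1))
E
```

```text
[0.4606 0.3862 0.1068] [ 2.2 -7.3 -4.5]
112.94461239141128
r 0.14831777289607603 113.11632472829562
post 0.11430192474319929 84.62857875220216
[-0.0001  0.0092] 3.4
[-0.0008  0.0184] 7.0
[-0.0021  0.0276] 10.5
[-0.004   0.0366] 14.1
[-0.0064  0.0456] 17.6
[-0.0093  0.0543] 21.2
[-0.0129  0.0629] 24.8
[-0.0169  0.0713] 28.3
```

Call:
arm_command --increments '[[[0,0.0046,0],1.7,1],[[-0.0001,0.0092,0],3.4,1],[[-0.0008,0.0184,0],7,1],[[-0.0021,0.0276,0],10.5,1],[[-0.004,0.0366,0],14.1,1],[[-0.0064,0.0456,0],17.6,1],[[-0.0093,0.0543,0],21.2,1],[[-0.0129,0.0629,0],24.8,1],[[-0.015,0.067,0],26.5,1],[[-0.0169,0.0713,0],28.3,1],[[-0.0169,0.0713,0],28.3,1],[[-0.0169,0.0713,0],28.3,1],[[-0.0169,0.0713,0],28.3,1]]'

```text
time_s: 13.33
tcp_pos: [0.5302, 0.3977, 0.1053]
eef_rot: [2.321, 2.115, -0.014]
wrist_force: [0.1, -8.9, -5.3]
finger_gap: 0.0164
gripper_force: 117.2
```

```bash
python3 - <<'E'
from h import *
s=arm.sense();p=s['tcp_pos'];Rt=R.from_rotvec(s['eef_rot']).as_matrix();print(p.round(4),s['wrist_force'].round(2),(Rt.T@s['wrist_force']).round(2))
yaw=np.degrees(np.arctan2(Rt[1,0],Rt[0,0]));print('yaw',yaw)
print('post want tool',(Rt.T@[.5295-p[0],.3636-p[1],0]).round(4)[:2])
for c in('wrist','scene','side'):
    snap(c);C=cam(c)
    for n,z in(('adjuster',.0465),('seat_eye',.055),('pull_slot',.058)):
        print(c,n,[(np.round(m['xy'],1).tolist(),round(m['p'],2),(Rt.T@(atz(C,m['xy'],z)-p))[:2].round(4).tolist()) for m in arm.mark_of(c,n)][:2])
w=snap('wrist').sum(2)
print(proj(cam('wrist'),[.5295,.3636,.0465]))
b=snap('side')
for c in('scene','side'):print(c,proj(cam(c),[.5295,.3636,.0465]),proj(cam(c),[.5295,.3636,.012]))
E
```

```text
[0.5302 0.3977 0.1053] [ 0.12 -8.87 -5.28] [-8.78  0.97  5.35]
yaw 84.66534281464034
post want tool [-0.034   0.0024]
wrist adjuster []
wrist seat_eye []
wrist pull_slot []
scene adjuster [([197.7, 173.6], 0.66, [-0.0295, 0.0081])]
scene seat_eye [([196.3, 175.8], 0.54, [-0.0458, -0.0124])]
scene pull_slot [([190.8, 166.3], 0.55, [0.0023, 0.0132])]
side adjuster [([236.4, 140.4], 0.64, [-0.0217, 0.0015])]
side seat_eye [([235.4, 142.1], 0.56, [-0.0421, -0.0093])]
side pull_slot []
[282.633145   288.91777807]
scene [197.36981458 174.80070395] [198.78835448 184.72808702]
side [238.43782634 142.25230591] [239.31373371 152.68527287]
```

Call:
arm_command --increments '[[[0.001,0.001,0],0,1],[[0.002,0.0022,0],0,1],[[0.002,0.0022,0],0,1],[[0.0023,0.0022,0.003],0,1],[[0.0026,0.0022,0.006],0,1],[[0.003,0.0022,0.009],0,1],[[0.003,0.0022,0.012],0,1],[[0.003,0.0022,0.012],0,1],[[0.003,0.0022,0.012],0,1]]'

```text
time_s: 14.78
tcp_pos: [0.5324, 0.4002, 0.0931]
eef_rot: [2.321, 2.115, -0.015]
wrist_force: [-0.6, -8.4, -5.1]
finger_gap: 0.0165
gripper_force: 117.2
```

Call:
arm_command --increments '[[[0,0,0.001],0,1],[[0,0,0.002],0,1],[[0,0,0.003],0,1],[[0,0,0.003],0,1],[[0,0,0.003],0,1]]'

```text
time_s: 15.2
tcp_pos: [0.5326, 0.4003, 0.0904]
eef_rot: [2.321, 2.115, -0.014]
wrist_force: [-0.3, -8.7, -3.8]
finger_gap: 0.0165
gripper_force: 117.2
```

Call:
arm_command --increments '[[[0,0,0.001],0,1],[[0,0,0.002],0,1],[[0,0,0.002],0,1],[[0,0,0.002],0,1]]'

```text
time_s: 15.53
tcp_pos: [0.5326, 0.4003, 0.0884]
eef_rot: [2.321, 2.114, -0.014]
wrist_force: [-0.9, -8.7, -4.3]
finger_gap: 0.0165
gripper_force: 117.2
```

Call:
arm_command --increments '[[[0,0,0.001],0,1],[[0,0,0.002],0,1],[[0,0,0.003],0,1],[[0,0,0.004],0,1],[[0,0,0.004],0,1],[[0,0,0.004],0,1]]'

```text
time_s: 16.03
tcp_pos: [0.5327, 0.4003, 0.0845]
eef_rot: [2.321, 2.114, -0.014]
wrist_force: [0.2, -8.3, -3.8]
finger_gap: 0.0165
gripper_force: 117.2
```

Call:
arm_command --increments '[[[0,0,0.001],0,1],[[0,0,0.0015],0,1],[[0,0,0.0015],0,1],[[-0.001,0,0.0015],0,1],[[-0.002,0,0.0015],0,1],[[-0.003,0,0.0015],0,1],[[-0.004,0,0.0015],0,1],[[-0.005,0,0.0015],0,1],[[-0.005,0,0.0015],0,1],[[-0.005,0,0.0015],0,1]]'

```text
time_s: 16.87
tcp_pos: [0.5326, 0.3977, 0.0837]
eef_rot: [2.321, 2.117, -0.008]
wrist_force: [-1.2, -4.7, -3.0]
finger_gap: 0.0167
gripper_force: 117.2
```

Call:
arm_command --increments '[[[-0.001,0,0],0,1],[[-0.002,0,0],0,1],[[-0.003,0,0],0,1],[[-0.004,0,0],0,1],[[-0.004,0,0],0,1],[[-0.004,0,0],0,1]]'

```text
time_s: 17.37
tcp_pos: [0.5332, 0.3967, 0.0848]
eef_rot: [-2.319, -2.117, -0.001]
wrist_force: [-1.9, -0.8, -4.5]
finger_gap: 0.0164
gripper_force: 117.3
```

The post now takes the spring load. I move further inward and slightly down to get the foot free.

Call:
arm_command --increments '[[[-0.001,0,0.001],0,1],[[-0.002,0,0.002],0,1],[[-0.004,0,0.002],0,1],[[-0.006,0,0.002],0,1],[[-0.006,0,0.002],0,1],[[-0.006,0,0.002],0,1]]'

```text
time_s: 17.87
tcp_pos: [0.5335, 0.3892, 0.0831]
eef_rot: [2.322, 2.116, 0.001]
wrist_force: [-1.2, 0.0, -1.5]
finger_gap: 0.0165
gripper_force: 117.5
```

Call:
arm_command --increments '[[[-0.001,-0.001,0],0,1],[[-0.003,-0.0015,0],0,1],[[-0.003,-0.0015,0.001],0,1],[[-0.003,-0.0015,0.002],0,1],[[-0.003,-0.0015,0.0025],0,1],[[-0.003,-0.0015,0.0025],0,1],[[-0.003,-0.0015,0.0025],0,1]]'

```text
time_s: 18.45
tcp_pos: [0.5315, 0.3865, 0.0803]
eef_rot: [2.321, 2.117, -0.0]
wrist_force: [-1.0, -0.4, -1.3]
finger_gap: 0.0167
gripper_force: 117.6
```

Call:
arm_command --increments '[[[0,0,0.001],0,1],[[0,0,0.0015],0,1],[[0,0,0.0015],0,1],[[0,0,0.0015],0,1]]'

```text
time_s: 18.78
tcp_pos: [0.5316, 0.3866, 0.0791]
eef_rot: [-2.321, -2.117, -0.0]
wrist_force: [-0.6, -1.7, 3.0]
finger_gap: 0.0168
gripper_force: 118.1
```

Shoulder contact at level height: the link is fully down. I ease up, hold clear, then rise carefully.

Call:
arm_command --increments '[[[0,0,-0.002],0,1],[[0,0,-0.003],0,1],[[0,0,-0.003],0,1],[[0,0,-0.003],0,1],[[0,0,-0.003],0,1],[[0,0,-0.003],0,1],[[0,0,-0.003],0,1]]'

```text
time_s: 19.37
tcp_pos: [0.5314, 0.3866, 0.0817]
eef_rot: [-2.321, -2.117, 0.0]
wrist_force: [-0.7, 0.4, -0.9]
finger_gap: 0.0166
gripper_force: 118.0
```

```bash
python3 - <<'E'
from h import *
s=arm.sense();print(s['tcp_pos'].round(4),s['wrist_force'].round(1))
w=snap('wrist').sum(2)
for r in range(200,240,3): print(r,w[r,258:300])
E
```

```text
[0.5314 0.3866 0.0817] [-0.7  0.4 -0.9]
200 [724 725 723 723 724 724 725 723 723 723 723 722 724 724 725 724 724 726
 726 726 727 726 725 725 724 725 724 724 728 729 490 356 351 356 354 358
 358 358 357 356 356 359]
203 [724 724 724 725 724 724 723 723 723 722 724 722 721 723 723 723 723 725
 726 728 726 725 725 725 724 726 729 726 730 738 686 457 366 356 360 361
 357 361 358 360 356 362]
206 [723 724 726 726 726 724 723 724 724 721 723 723 723 721 724 724 729 731
 502 362 412 712 732 727 731 728 734 687 455 361 361 362 364 362 363 359
 359 364 359 263 204 180]
209 [735 732 621 566 564 561 558 576 715 725 722 723 723 726 729 502 370 366
 355 352 351 367 367 369 371 356 355 359 362 368 360 365 365 364 362 363
 364 361 357 210 174 180]
212 [361 359 361 360 359 359 352 346 379 529 560 561 561 553 418 355 352 357
 356 356 356 359 360 360 359 362 361 362 363 362 367 364 366 363 364 360
 363 367 355 213 172 181]
215 [367 364 362 364 361 364 357 358 355 356 359 352 358 354 356 357 355 356
 355 356 353 360 358 358 359 358 363 360 362 361 359 360 365 358 360 363
 361 364 357 242 184 181]
218 
[... 660 characters left out ...]
9 489 476 431
 413 412 366 241 221 248]
230 [370 367 366 364 363 369 447 476 481 488 475 407 366 359 360 359 363 366
 389 403 414 409 409 448 484 495 491 492 492 490 455 469 483 486 483 449
 377 358 357 239 224 248]
233 [363 364 365 362 362 367 444 474 482 489 476 410 366 358 359 363 377 432
 455 465 486 473 458 442 425 475 494 492 493 488 454 470 483 489 482 455
 381 360 358 245 222 251]
236 [369 365 366 368 361 369 440 474 489 490 476 412 366 365 362 363 382 434
 456 465 464 466 461 445 423 436 487 493 494 469 454 471 484 490 481 460
 446 383 356 241 224 249]
239 [83 80 81 81 78 72 71 74 75 79 75 73 69 72 72 75 69 68 76 75 74 74 76 73
 67 73 74 77 75 70 67 76 73 79 74 76 76 70 69 69 64 69]
```

The foot is centred in the slot and about 3.5 mm clear of the end bar. I back off 3 mm more and rise.

Call:
arm_command --increments '[[[-0.003,0,0],0,1],[[-0.003,0,0],0,1],[[-0.003,0,-0.003],0,1],[[-0.003,0,-0.006],0,1],[[-0.003,0,-0.009],0,1],[[-0.003,0,-0.013],0,1],[[-0.003,0,-0.018],0,1],[[-0.003,0,-0.018],0,1]]'

```text
time_s: 20.08
tcp_pos: [0.5319, 0.384, 0.1012]
eef_rot: [2.321, 2.117, 0.003]
wrist_force: [0.5, -0.1, -1.3]
finger_gap: 0.0164
gripper_force: 118.0
```

Call:
arm_command --increments '[[[0,0,-0.03],0,1],[[0,0,-0.068],0,1],[[-0.375,-0.04,-0.068],-9.3,1],[[-0.375,-0.04,-0.068],-9.3,1],[[-0.375,-0.04,-0.068],-9.3,1],[[-0.375,-0.04,-0.068],-9.3,1],[[-0.375,-0.04,-0.068],-9.3,1],[[-0.375,-0.04,-0.068],-9.3,1],[[-0.375,-0.04,-0.068],-9.3,1],[[-0.375,-0.04,-0.068],-9.3,1],[[-0.375,-0.04,-0.068],-9.3,1],[[-0.375,-0.04,-0.068],-9.3,1],[[-0.375,-0.04,-0.068],-9.3,1],[[-0.375,-0.04,-0.068],-9.3,1],[[-0.375,-0.04,-0.068],-9.3,1],[[-0.375,-0.04,-0.068],-9.3,1]]'

```text
time_s: 21.42
tcp_pos: [0.4573, 0.0157, 0.1677]
eef_rot: [-2.138, -2.301, -0.001]
wrist_force: [1.0, 0.9, -2.1]
finger_gap: 0.0162
gripper_force: 117.8
```

```bash
python3 - <<'E'
from h import *
s=arm.sense();p=s['tcp_pos'];Rt=R.from_rotvec(s['eef_rot']).as_matrix();C=cam('wrist')
print(p.round(4),s['wrist_force'].round(1),np.degrees(np.arctan2(Rt[1,0],Rt[0,0])))
print('to go',(Rt.T@[.4579-p[0],.0140-p[1],.0649-p[2]]).round(4))
w=snap('wrist');
print([(np.round(m['xy'],1),m['p'],(Rt.T@(atz(C,m['xy'],.003)-p)).round(4)) for m in arm.mark_of('wrist','stand')])
g=w.sum(2)
print('tip row cols',[g[r,270:290].tolist() for r in(226,232,236)])
for c in('scene','side'):
    snap(c);print(c,[(np.round(m['xy'],1),round(m['p'],2),atz(cam(c),m['xy'],.04).round(4)) for n in('seat_eye','pull_slot') for m in arm.mark_of(c,n)[:1]])
    print(proj(cam(c),[.5295,.3636,.04]),proj(cam(c),[.5318,.3905,.04]))
E
```

```text
[0.4573 0.0157 0.1677] [ 1.   0.9 -2.1] 94.21388369793047
to go [-0.0018  0.0005  0.1028]
[(array([277.9, 198.6]), 0.95, array([-0.0006, -0.0003,  0.1647]))]
tip row cols [[162, 163, 159, 160, 163, 160, 160, 161, 157, 159, 163, 157, 159, 161, 160, 160, 159, 156, 157, 178], [552, 556, 557, 561, 506, 328, 252, 249, 259, 255, 249, 244, 309, 519, 558, 546, 350, 274, 273, 276], [544, 544, 549, 545, 420, 277, 251, 253, 258, 257, 256, 242, 246, 440, 544, 556, 557, 546, 363, 282]]
scene [(array([196.5, 177.8]), 0.46, array([0.523 , 0.3625, 0.04  ])), (array([189.8, 174.1]), 0.63, array([0.5293, 0.3933, 0.04  ]))]
[197.64023437 176.69365805] [191.0915903  173.95838519]
side [(array([234. , 149.2]), 0.57, array([0.5066, 0.3479, 0.04  ])), (array([234.5, 141.8]), 0.38, array([0.5259, 0.3815, 0.04  ]))]
[238.6056231  144.25128608] [234.85080613 139.82244728]
```

Call:
arm_command --increments '[[[0,0,0.03],0,1],[[0,0,0.045],0,1],[[0,0,0.045],0,1],[[0,0,0.045],0,1]]'

```text
time_s: 22.15
tcp_pos: [0.4564, 0.0137, 0.1225]
eef_rot: [-2.142, -2.297, 0.002]
wrist_force: [-0.3, -0.3, -2.1]
finger_gap: 0.0164
gripper_force: 117.7
```

Call:
arm_command --increments '[[[0,0.0014,0],0,1],[[0,0.0014,0.01],0,1],[[0,0.0014,0.02],0,1],[[0,0.0014,0.03],0,1],[[0,0.0014,0.04],0,1],[[0,0.0014,0.048],0,1],[[0,0.0014,0.053],0,1],[[0,0.0014,0.053],0,1],[[0,0.0014,0.053],0,1]]'

```text
time_s: 22.9
tcp_pos: [0.4588, 0.0139, 0.0701]
eef_rot: [2.142, 2.298, 0.001]
wrist_force: [0.4, 0.4, -1.1]
finger_gap: 0.0166
gripper_force: 119.4
```

Call:
arm_command --increments '[[[0,-0.0005,0.002],0,1],[[0,-0.0005,0.004],0,1],[[0,-0.0005,0.0055],0,1],[[0,-0.0005,0.0055],0,1],[[0,-0.0005,0.0055],0,1]]'

```text
time_s: 23.32
tcp_pos: [0.4581, 0.014, 0.0651]
eef_rot: [2.142, 2.298, 0.002]
wrist_force: [-1.5, 0.3, 7.7]
finger_gap: 0.0166
gripper_force: 120.9
```

Seated (7.7 N contact). I open and rise.

Call:
arm_command --increments '[[[0,0,-0.001],0,0.3],[[0,0,-0.001],0,-1],[[0,0,-0.001],0,-1],[[0,0,-0.001],0,-1],[[0,0,-0.001],0,-1],[[0,0,-0.001],0,-1],[[0,0,-0.001],0,-1],[[0,0,-0.001],0,-1],[[0,0,-0.02],0,-1],[[0,0,-0.05],0,-1],[[0,0,-0.1],0,-1],[[0,0,-0.1],0,-1],[[0,0,-0.1],0,-1]]'

```text
time_s: 24.4
tcp_pos: [0.4598, 0.014, 0.1669]
eef_rot: [2.139, 2.295, 0.007]
wrist_force: [-0.3, 0.2, 0.4]
finger_gap: 0.0852
gripper_force: 0.0
```

```bash
python3 - <<'E'
from h import *
s=arm.sense();p=s['tcp_pos'];print(p.round(4),s['wrist_force'].round(1),s['finger_gap'])
C=cam('wrist');snap('wrist')
for n,z in(('puller',.049),('stand',.003)):print(n,[(np.round(m['xy'],1),round(m['p'],2),atz(C,m['xy'],z).round(4)) for m in arm.mark_of('wrist',n)])
t=[m for m in arm.trace('wrist','puller')];print([np.round(m['rect'],1) for m in t])
for c in('scene','side'):
    snap(c);print(c,[(n,np.round(m['xy'],1).tolist(),round(m['p'],2)) for n in('puller','flux_spool','small_spool','bristle_brush') for m in arm.mark_of(c,n)])
E
```

```text
[0.4598 0.014  0.1669] [-0.3  0.2  0.4] 0.08515589572767548
puller [(array([272.3, 212.7]), 0.95, array([0.4561, 0.0134, 0.049 ])), (array([154.6, 225.4]), 0.7, array([ 0.3669, -0.0031,  0.049 ]))]
stand [(array([272.4, 197.5]), 0.93, array([0.4556, 0.0144, 0.003 ]))]
[array([148.2, 224.7,  71.3,  35.6]), array([274.8, 221.9,  42. ,  64.7]), array([170.6, 385.4,  13.9,  21.1])]
scene [('puller', [276.9, 259.5], 0.72), ('puller', [346.1, 300.4], 0.71), ('flux_spool', [271.8, 183.8], 0.43), ('small_spool', [249.9, 232.1], 0.65), ('bristle_brush', [373.3, 278.5], 0.75)]
side [('puller', [285.1, 221.0], 0.87), ('puller', [290.3, 352.1], 0.67), ('puller', [252.5, 261.8], 0.62), ('flux_spool', [311.1, 174.4], 0.6), ('small_spool', [253.9, 221.7], 0.51), ('bristle_brush', [349.0, 324.5], 0.91)]
```

```bash
python3 -c "
from rig import arm
print(arm.hand_in())"
```

```text
the job is handed in; nothing more can be done
None
```

The spring's wide eye is down over the anchor post, the puller is back in its stand, and the job is handed in at about 25 s of the 67 s allowed; the hand-in gave no verdict, so I know this only from my own force readings and camera checks.

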